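# Check-weigh the tall pail of portion cups

## Robot

A 6-joint arm with a two-finger parallel gripper is mounted at the origin on the work surface. World frame = base frame: x ahead of the robot, y to its left, z up, the work surface at z = 0. Lengths are in m, angles in rad, forces in N, time in s.
With the tool pointing down it reaches from about 0.25 to 0.725 m from the base axis. Payload 4 kg.
Tool frame: the origin (TCP) lies midway between the tips of the shut fingers; the grasp point (between the pads) lies 19 mm behind it (bot.grip_point_offset is the distance from the TCP to the grasp point, in m); z points along the fingers, y is the line along which they close (so a half turn about z gives the same grasp; the last joint's range is limited). The gripper opens to 85 mm and grips with 20 to 120 N. Pads are 22 mm wide; open, the fingers measure 114 mm over their backs; the gripper's body (76 mm by 85 mm) begins 54 mm behind the grasp point. The pads swing forward as they close: fully open they stand 13 mm farther back than shut.
Start: joints at [1.181, 0.241, 0.005, 1.335, 0, 1.571], TCP at [0.19, 0.462, 0.231] pointing down, gripper open.
Joint ranges: [-2.72, 2.72], [-1.05, 1.87], [-1.09, 1.28], [-1.99, 2.15], [-1.42, 1.44], [-3.14, 3.14]. Speed limits (rad/s): [2.79, 2.79, 3.14, 3.14, 3.14, 3.14].

## Interface

Orientations are given as a unit quaternion [x, y, z, w].
In Python, from workcell import bot gives the robot as it stands.
- The arm moves only by the tool step_arm, never from a script. Its argument "targets" is text: rows parted by semicolons, each of 7 numbers parted by spaces: the opening, from -1 (shut) to 1 (fully open), so that 0 is half open, then the shift along the world's x, y, z normalised to -1 to 1, where 1 is 0.5 m, then the turn, a rotation vector about the world's x, y, z normalised to -1 to 1, where 1 is pi/4 rad. In form: gripper x y z wx wy wz; .... A call has 1 to 10 rows; each row is the pose to reach, as a shift and turn from the pose commanded when the call began; what a row does not reach only later rows make up. A row lasts 1/12 s, in which the tool goes at most 41.7 mm and 7.16 degrees, less where a joint would pass 70% of its speed; a pose out of reach is approached as far as the arm can. A call with a number of a shift or a turn outside -1 to 1 is refused whole. A call with a gripper value outside its range is refused whole. The fingers move at their own pace and stop on an object; the grip force is fixed at half the most. Time passes only in rows, so rows that repeat a pose let the fingers close. It gives the time, the measured TCP pose, the force, the opening and the grip force at its end, in the units of the state.
- bot.get_obs(): the state, without advancing time (a new reading comes with each control period).
- bot.camera(name): name is "scene" or "top"; returns the picture (480x640x3 uint8, red, green, blue); there is no depth.
- bot.camera_info(name): a dict with "vertical_fov" (degrees; the focal length in pixels is half the picture's height over the tangent of half this angle, whatever the lens; pixels are square), "cx", "cy" (the principal point, pixels), "pose" (4x4, takes a point from camera to world coordinates). Camera axes: x right, y up, looking along -z (the intrinsics and any distortion apply to the point x, -y, -z); pixel columns grow to the right and rows downward; lengths in m; the calibration is good to about 2 mm. A picture is of the moment at which its call begins. camera_info takes no time and is no camera call.
- bot.job_done(): hands the job in; it is judged then, once.
The state is a dict: "clock": time; "joint_pos": joint angles; "joint_vel": joint speeds; "tau": joint torques, N m; "eef_pos": TCP position; "tool_rot": TCP orientation; "ft_force": force on the tool from outside, world axes, zero at the start; "ft_torque": the same for the moment, N m; "grip_width": finger opening in m; "grasp_force": force on a finger pad.
Only numpy, scipy, OpenCV 4.12 (cv2) and the standard library are available. Lean on these libraries where they do the work, as an engineer would, in place of code of your own. Each camera call takes 0.05 s, during which the arm holds its last target. There are 200 camera calls.

## Task

Two steel pails of portion cups stand on the packing table. Lift the taller one by the handle over its top, keep it upright, and set it down gently in the middle of the bench scale's platform, then let go. Leave the shorter pail where it stands.

Things in the scene. Friction and masses are not known exactly. Their poses are not given: they have to be found in the camera images.
- tall_pail_handle: Handle of the taller pail: a stiff arch that does not swing, with a level black grip bar 14 mm thick (its x axis), 90 mm long (its y axis), 20 mm high (z up). Origin at the bar's centre, straight over the pail's middle, 50 mm above the rim and 160 mm above the pail's underside. Free space under the bar down to the rim; 7 mm steel rods run down from its ends.
- tall_pail_center (a point): Middle of the taller pail, half-way up (55 mm above its underside). Round bare steel, 110 mm high, 120 mm across the rim, 110 mm across the foot, filled with white portion cups that stay in it; 0.4 to 0.75 kg in all.
- short_pail_grip (a point): Centre of the grip bar of the shorter pail, which has the same handle and diameter but is only 60 mm high (the bar's centre is 110 mm above the table). It is not to be moved.
- platform (a point): Centre of the top face of the bench scale's square steel platform, 220 x 220 mm, flat, without a rim, level and rigid, 50 mm above the table; z up, x and y along the platform's sides. The scale is fixed. A grey readout strip lies beyond the platform's +x edge, about flush with it.

How it is judged:
By the outcome, as a careful person would: the job done as asked, in the order asked, and still so for the second after the job is handed in, with the robot touching nothing.
It also fails if it takes over 43 s, if anything falls off the work surface, if the arm or the gripper's body presses on something with over 40 N, if the wrist force passes 120 N, or if a joint passes its speed limit or range.

## Working session

There is one attempt and no reset: what is moved stays moved. The work goes in short steps, Python scripts to look and compute and a tool call to move; the robot and the scene stay as the last step left them, time stands still between calls to the robot, and variables do not carry over. Pictures are saved under pics/ and viewed, at most 10 in all, crops included, and the job is handed in when it is done.

Besides the shell and the picture viewer there is one more tool, called after "Request:" as name(argument=value, ...) on one line, values as JSON. step_arm: Moves the arm, as the interface text tells. Scaled input: -1 to 1 covers 0.5 m each way for a shift and pi/4 rad each way for a turn. Its arguments: {"type":"object","properties":{"targets":{"type":"string"}},"required":["targets"]}

```bash
mkdir -p pics; python3 - <<'E'
from workcell import bot
import cv2
for n in("scene","top"):
    cv2.imwrite(f"pics/{n}0.png",bot.camera(n)[:,:,::-1]); print(n,bot.camera_info(n))
o=bot.get_obs();print(o["clock"],o["eef_pos"],o["tool_rot"],o["grip_width"])
E
```

```text
scene {'vertical_fov': 54.25762021734093, 'cx': 316.5105556089029, 'cy': 236.46274985912294, 'pose': array([[-0.74367297, -0.52814656,  0.40989233,  0.94675488],
       [ 0.66852997, -0.59139781,  0.45090611,  0.39145985],
       [ 0.00426491,  0.60935199,  0.79288837,  0.91355107],
       [ 0.        ,  0.        ,  0.        ,  1.        ]])}
top {'vertical_fov': 53.012876860008134, 'cx': 317.5166334964743, 'cy': 246.4296158002135, 'pose': array([[-0.01268585,  0.99677954, -0.07918092,  0.46793782],
       [-0.99918281, -0.0156759 , -0.03725564, -0.04268634],
       [-0.0383769 ,  0.0786436 ,  0.99616384,  1.01964329],
       [ 0.        ,  0.        ,  0.        ,  1.        ]])}
0.1 [0.18979323 0.4619814  0.2305134 ] [ 1.93668888e-01  9.81066519e-01 -9.03817436e-04 -1.73941127e-04] 0.08573423933502784
```

View pics/scene0.png

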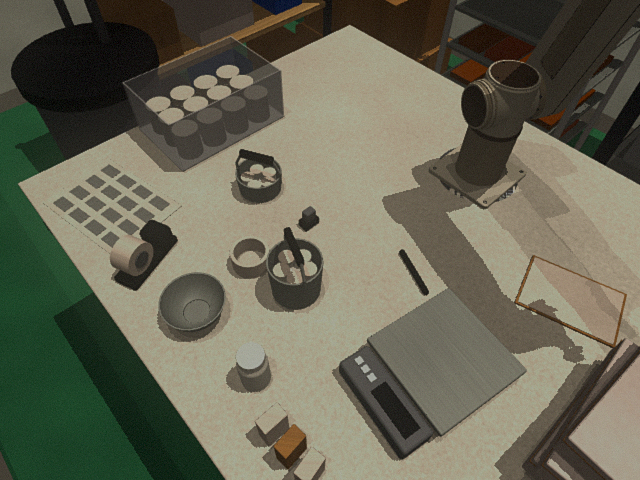

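View pics/top0.png

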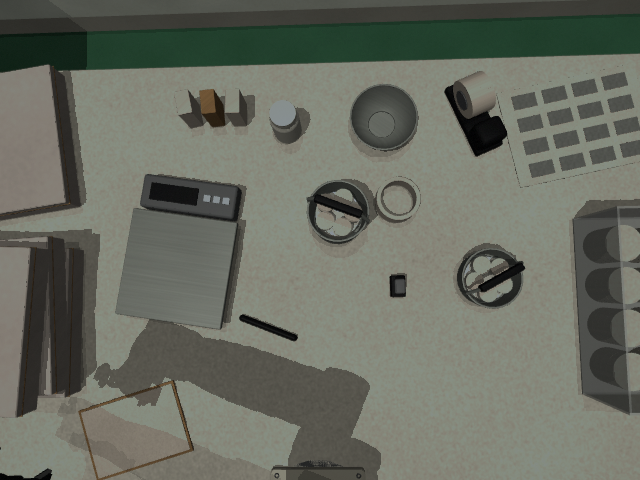

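The taller pail is at about (338,210) in the top view and (295,272) in the scene view. The short one is at (490,277) in the top view. The scale's platform corners in the top view are about (134,209), (238,221), (221,328) and (117,314).

```bash
cat > h.py <<'E'
import numpy as np,cv2
from workcell import bot
def ray(n,uv):
    i=bot.camera_info(n);P=np.array(i["pose"]);f=240/np.tan(np.radians(i["vertical_fov"]/2))
    d=P[:3,:3]@np.array([(uv[0]-i["cx"])/f,-(uv[1]-i["cy"])/f,-1]);return P[:3,3],d/np.linalg.norm(d)
def plane(n,uv,z):
    o,d=ray(n,uv);return o+d*(z-o[2])/d[2]
def tri(a,b):
    (o,d),(p,e)=ray("top",a),ray("scene",b)
    s=np.linalg.lstsq(np.c_[d,-e],p-o,rcond=None)[0]
    A,B=o+s[0]*d,p+s[1]*e;return (A+B)/2,np.linalg.norm(A-B)
def bar(n,roi,img,th=28):
    x0,y0,x1,y1=roi;m=(img[y0:y1,x0:x1].max(2)<th).astype(np.uint8)
    m=cv2.morphologyEx(m,cv2.MORPH_OPEN,np.ones((3,3)))
    c=max(cv2.findContours(m,0,2)[0],key=cv2.contourArea)
    r=cv2.minAreaRect(c);return np.array(r[0])+[x0,y0],r[1],cv2.boxPoints(r)+[x0,y0]
E
python3 - <<'E'
from h import *
np.set_printoptions(precision=4,suppress=True)
T=cv2.imread("pics/top0.png");S=cv2.imread("pics/scene0.png")
for nm,rt,rs,z in(("tall",(300,175,378,245),(265,222,328,280),.16),("short",(455,240,530,310),(230,145,285,180),.11)):
    a=bar("top",rt,T);b=bar("scene",rs,S)
    print(nm,a[0],a[1],b[0],b[1],"tri",*tri(a[0],b[0]),"plane",plane("top",a[0],z),plane("scene",b[0],z))
    q=[plane("top",p,z)[:2] for p in a[2]];print(np.array(q))
ct=[(134,209),(238,221),(221,328),(117,314)];cs=[(443,434),(368,340),(449,290),(525,370)]
Q=np.array([plane("top",p,.05) for p in ct]);R=np.array([plane("scene",p,.05) for p in cs])
print(Q,R,Q.mean(0),R.mean(0))
v=[np.kron(np.eye(1),1)]
im=np.hstack([cv2.resize(T[170:250,295:405],None,fx=3.5,fy=3.5),cv2.resize(S[215:295,255:365],None,fx=3.5,fy=3.5)])
cv2.imwrite("pics/crop.png",im)
E
```

```text
Traceback (most recent call last):
  File "h.py", line 15, in bar
    c=max(cv2.findContours(m,0,2)[0],key=cv2.contourArea)
ValueError: max() iterable argument is empty
```

```bash
python3 - <<'E'
from h import *
np.set_printoptions(precision=4,suppress=True)
T=cv2.imread("pics/top0.png");S=cv2.imread("pics/scene0.png")
print(T[206,338],T[190,330],S[246,294],S[290,300],T[276,500],S[157,258])
im=np.hstack([cv2.resize(T[170:250,295:405],None,fx=3.5,fy=3.5),cv2.resize(S[215:295,255:365],None,fx=3.5,fy=3.5)])
cv2.imwrite("pics/crop.png",im)
ct=[(134,209),(238,221),(221,328),(117,314)];cs=[(443,434),(368,340),(449,290),(525,370)]
Q=np.array([plane("top",p,.05) for p in ct]);R=np.array([plane("scene",p,.05) for p in cs])
print(Q,R,Q.mean(0),R.mean(0))
for nm,rt,rs,z in(("tall",(300,175,378,245),(265,222,328,280),.16),("short",(455,240,530,310),(230,145,285,180),.11)):
  for th in (36,44):
    try:
        a=bar("top",rt,T,th);b=bar("scene",rs,S,th)
        print(nm,th,a[0],a[1],b[0],b[1],"tri",*tri(a[0],b[0]),"plane",plane("top",a[0],z),plane("scene",b[0],z))
        print(np.array([plane("top",p,z)[:2] for p in a[2]]))
    except ValueError: print("none",th)
E
```

```text
[22 22 22] [38 40 39] [33 42 47] [41 52 52] [16 14 14] [32 38 40]
[[0.6285 0.3719 0.05  ]
 [0.5997 0.1556 0.05  ]
 [0.3835 0.1899 0.05  ]
 [0.4137 0.4032 0.05  ]] [[0.6273 0.3742 0.05  ]
 [0.5976 0.1617 0.05  ]
 [0.3854 0.1967 0.05  ]
 [0.4183 0.4051 0.05  ]] [0.5063 0.2801 0.05  ] [0.5071 0.2844 0.05  ]
none 36
tall 44 [336.1061 201.0391] (38.58046340942383, 57.859710693359375) [299.5 261.5] (5.0, 5.0) tri [ 0.6163 -0.0377  0.1299] 0.020195223729951608 plane [ 0.6179 -0.0451  0.16  ] [ 0.6231 -0.0134  0.16  ]
[[ 0.6458  0.0116]
 [ 0.6599 -0.0921]
 [ 0.5903 -0.1013]
 [ 0.576   0.0016]]
none 36
short 44 [503.8575 283.8466] (32.13822937011719, 54.959510803222656) [255.0051 156.9087] (32.015594482421875, 7.851529121398926) tri [ 0.4679 -0.3624  0.0956] 0.008423461711654815 plane [ 0.465  -0.3543  0.11  ] [ 0.4786 -0.3529  0.11  ]
[[ 0.4529 -0.2967]
 [ 0.5215 -0.3736]
 [ 0.4771 -0.4117]
 [ 0.4091 -0.3351]]
```

View pics/crop.png

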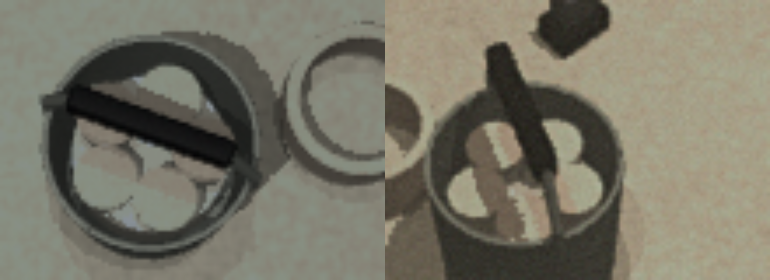

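The crop shows the bar in the top view running from about (315.6,198) to (362.4,213). In the scene view it is centred at about (293.6,246.4). I'll get its pose from these points.

```bash
python3 - <<'E'
from h import *
np.set_printoptions(precision=4,suppress=True)
a,b=plane("top",(315.6,198),.168),plane("top",(362.4,213.1),.168)
print(a,b,np.linalg.norm(a-b),(a+b)/2,np.degrees(np.arctan2(*(b-a)[:2][::-1])))
print(tri((339,205.6),(293.6,246.4)),plane("scene",(293.6,246.4),.163))
print("short",plane("top",(501,277),.11),tri((501,277),(256,157)))
from scipy.spatial.transform import Rotation as R
o=bot.get_obs();print(R.from_quat(o["tool_rot"]).as_matrix())
E
```

```text
[ 0.6227 -0.0085  0.168 ] [ 0.5939 -0.0915  0.168 ] 0.08787893380466409 [ 0.6083 -0.05    0.168 ] -109.13837393360771
(array([ 0.6088, -0.0495,  0.1603]), np.float64(0.0019052324737814143)) [ 0.6094 -0.0472  0.163 ]
short [ 0.4778 -0.3496  0.11  ] (array([ 0.4779, -0.3491,  0.1118]), np.float64(0.0004081630491824029))
[[-0.925   0.38   -0.0007]
 [ 0.38    0.925  -0.0017]
 [-0.     -0.0018 -1.    ]]
```

Request:
step_arm(targets="1 0.05 -0.061 0.01 0 0 -0.1; 1 0.1 -0.122 0.02 0 0 -0.2; 1 0.15 -0.183 0.03 0 0 -0.3; 1 0.2 -0.244 0.04 0 0 -0.4; 1 0.25 -0.305 0.04 0 0 -0.5; 1 0.3 -0.366 0.04 0 0 -0.6; 1 0.35 -0.427 0.04 0 0 -0.7; 1 0.4 -0.488 0.04 0 0 -0.8; 1 0.45 -0.549 0.04 0 0 -0.9; 1 0.5 -0.61 0.04 0 0 -1")

```text
clock: 0.93
eef_pos: [0.4406, 0.1556, 0.2511]
tool_rot: [0.556, 0.831, -0.0, -0.0]
ft_force: [0.6, 1.0, -0.4]
grip_width: 0.0855
grasp_force: 0.0
```

Request:
step_arm(targets="1 0.035 -0.05 0 0 0 -0.12; 1 0.08 -0.1 0 0 0 -0.24; 1 0.12 -0.15 0 0 0 -0.36; 1 0.16 -0.2 0 0 0 -0.48; 1 0.21 -0.25 0 0 0 -0.6; 1 0.25 -0.3 0 0 0 -0.7; 1 0.29 -0.35 0 0 0 -0.8; 1 0.32 -0.39 0 0 0 -0.88; 1 0.336 -0.41 0 0 0 -0.93; 1 0.336 -0.41 0 0 0 -0.93")

```text
clock: 1.77
eef_pos: [0.609, -0.0502, 0.2496]
tool_rot: [0.816, 0.578, -0.001, -0.0]
ft_force: [-0.2, 0.6, 0.2]
grip_width: 0.0852
grasp_force: 0.0
```

Request:
step_arm(targets="1 0 0 -0.04 0 0 0; 1 0 0 -0.09 0 0 0; 1 0 0 -0.13 0 0 0; 1 0 0 -0.17 0 0 0; 1 0 0 -0.2 0 0 0; 1 0 0 -0.216 0 0 0; 1 0 0 -0.216 0 0 0")

```text
clock: 2.35
eef_pos: [0.6059, -0.0467, 0.1409]
tool_rot: [0.815, 0.58, -0.002, -0.002]
ft_force: [-1.1, -0.3, -0.5]
grip_width: 0.0852
grasp_force: 0.0
```

```bash
python3 - <<'E'
from h import *
S=bot.camera("scene")[:,:,::-1];cv2.imwrite("pics/s1.png",cv2.resize(S[170:320,200:400],None,fx=4,fy=4,interpolation=2))
E
```

```text
(no output)
```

View pics/s1.png

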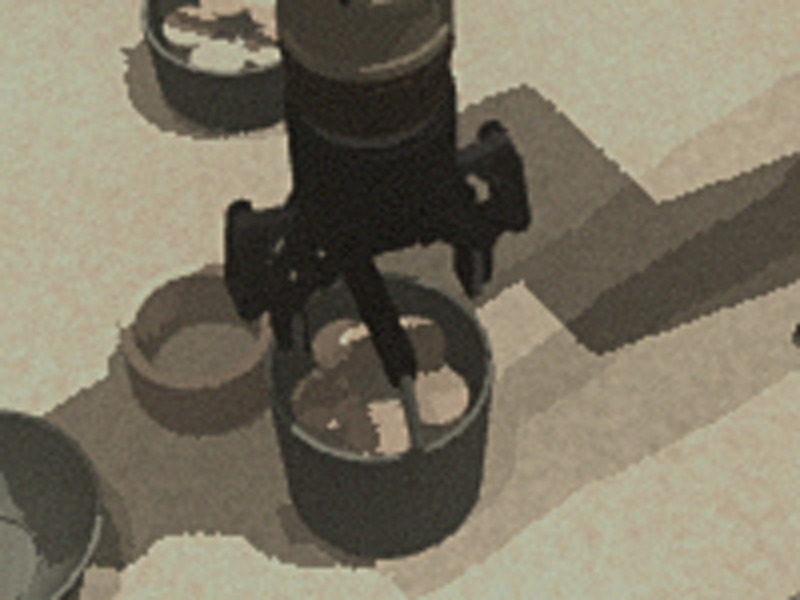

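The bar (about (385,320) in the crop) sits between the open fingers, which are at (290,320) and (475,275). I'll close the gripper.

Request:
step_arm(targets="0 0 0 0 0 0 0; -0.4 0 0 0 0 0 0; -0.6 0 0 0 0 0 0; -1 0 0 0 0 0 0; -1 0 0 0 0 0 0; -1 0 0 0 0 0 0; -1 0 0 0 0 0 0; -1 0 0 0 0 0 0")

```text
clock: 3.07
eef_pos: [0.6086, -0.0473, 0.1438]
tool_rot: [0.815, 0.579, 0.001, 0.0]
ft_force: [1.8, 0.7, 1.7]
grip_width: 0.0128
grasp_force: 60.8
```

Request:
step_arm(targets="-1 0 0 0.01 0 0 0; -1 0 0 0.03 0 0 0; -1 0 0 0.06 0 0 0; -1 0 0 0.09 0 0 0; -1 0 0 0.12 0 0 0; -1 0 0 0.15 0 0 0; -1 0 0 0.175 0 0 0; -1 0 0 0.19 0 0 0; -1 0 0 0.2 0 0 0; -1 0 0 0.2 0 0 0")

```text
clock: 3.9
eef_pos: [0.6082, -0.0476, 0.2441]
tool_rot: [0.815, 0.579, 0.0, 0.0]
ft_force: [-0.3, -0.1, -4.8]
grip_width: 0.0129
grasp_force: 59.9
```

Request:
step_arm(targets="-1 -0.003 0.01 0 0 0 0; -1 -0.01 0.03 0 0 0 0; -1 -0.018 0.06 0 0 0 0; -1 -0.03 0.095 0 0 0 0; -1 -0.04 0.13 0 0 0 0; -1 -0.051 0.165 0 0 0 0; -1 -0.062 0.2 0 0 0 0; -1 -0.073 0.235 0 0 0 0; -1 -0.084 0.27 0 0 0 0; -1 -0.095 0.305 0 0 0 0")

```text
clock: 4.73
eef_pos: [0.5589, 0.1073, 0.2428]
tool_rot: [0.815, 0.58, -0.001, -0.001]
ft_force: [-0.1, 1.1, -5.6]
grip_width: 0.0131
grasp_force: 59.9
```

Request:
step_arm(targets="-1 -0.011 0.035 0 0 0 0; -1 -0.022 0.07 0 0 0 0; -1 -0.033 0.105 0 0 0 0; -1 -0.044 0.14 0 0 0 0; -1 -0.055 0.175 0 0 0 0; -1 -0.066 0.21 0 0 0 0; -1 -0.077 0.245 0 0 0 0; -1 -0.087 0.28 0 0 0 0; -1 -0.097 0.31 0 0 0 0; -1 -0.103 0.33 0 0 0 0")

```text
clock: 5.57
eef_pos: [0.5068, 0.2727, 0.2427]
tool_rot: [0.814, 0.581, -0.001, -0.001]
ft_force: [-0.7, 0.6, -4.6]
grip_width: 0.013
grasp_force: 59.9
```

Request:
step_arm(targets="-1 -0.004 0.013 0 0 0 0; -1 -0.006 0.02 0 0 0 0; -1 -0.006 0.024 0 0 0 0; -1 -0.006 0.024 0 0 0 0; -1 -0.006 0.024 -0.02 0 0 0; -1 -0.006 0.024 -0.04 0 0 0; -1 -0.006 0.024 -0.05 0 0 0; -1 -0.006 0.024 -0.05 0 0 0")

```text
clock: 6.23
eef_pos: [0.5049, 0.2807, 0.2156]
tool_rot: [0.815, 0.579, -0.003, -0.0]
ft_force: [-1.8, 0.6, -5.6]
grip_width: 0.013
grasp_force: 59.8
```

```bash
python3 - <<'E'
from h import *
S=bot.camera("scene")[:,:,::-1];T=bot.camera("top")[:,:,::-1]
cv2.imwrite("pics/s2.png",np.hstack([cv2.resize(S[220:450,320:540],(400,418)),cv2.resize(T[150:350,80:270],(400,418))]))
print(bot.get_obs()["ft_torque"])
E
```

```text
[-0.00382294 -0.07478679  0.03640814]
```

View pics/s2.png

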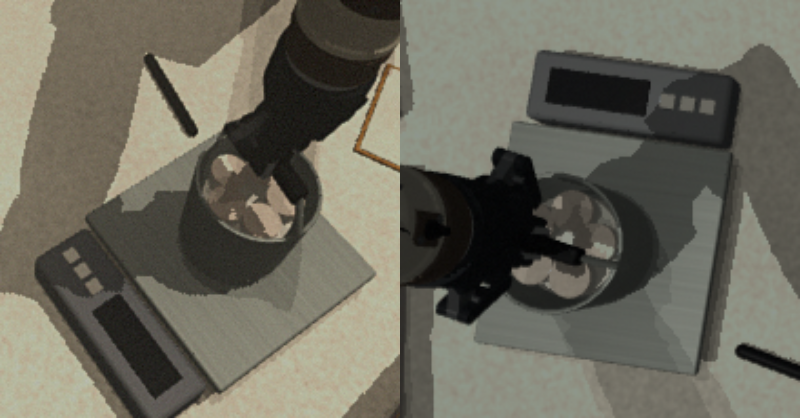

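The pail hangs upright over the middle of the platform, with its rim at about (255,195) in the left crop and (565,245) in the right one. I'll lower it gently.

Request:
step_arm(targets="-1 0 0 -0.006 0 0 0; -1 0 0 -0.012 0 0 0; -1 0 0 -0.018 0 0 0; -1 0 0 -0.024 0 0 0; -1 0 0 -0.029 0 0 0; -1 0 0 -0.033 0 0 0; -1 0 0 -0.036 0 0 0; -1 0 0 -0.036 0 0 0; -1 0 0 -0.036 0 0 0")

```text
clock: 7.08
eef_pos: [0.506, 0.282, 0.2003]
tool_rot: [0.815, 0.579, -0.0, 0.0]
ft_force: [0.4, -0.0, -5.3]
grip_width: 0.0131
grasp_force: 59.8
```

Request:
step_arm(targets="-1 0 0 -0.003 0 0 0; -1 0 0 -0.006 0 0 0; -1 0 0 -0.008 0 0 0; -1 0 0 -0.01 0 0 0; -1 0 0 -0.011 0 0 0; -1 0 0 -0.011 0 0 0")

```text
clock: 7.58
eef_pos: [0.5059, 0.2819, 0.1946]
tool_rot: [0.815, 0.579, -0.0, -0.0]
ft_force: [-0.1, 0.4, -5.6]
grip_width: 0.0127
grasp_force: 59.9
```

Request:
step_arm(targets="-1 0 0 -0.001 0 0 0; -1 0 0 -0.002 0 0 0; -1 0 0 -0.003 0 0 0; -1 0 0 -0.003 0 0 0")

```text
clock: 7.92
eef_pos: [0.5062, 0.2822, 0.1938]
tool_rot: [0.815, 0.579, 0.0, 0.0]
ft_force: [0.1, 1.1, -2.7]
grip_width: 0.0127
grasp_force: 60.3
```

Contact is starting, since the load has dropped to 2.7 N. I'll go slightly lower.

Request:
step_arm(targets="-1 0 0 -0.001 0 0 0; -1 0 0 -0.002 0 0 0; -1 0 0 -0.002 0 0 0; -1 0 0 -0.002 0 0 0")

```text
clock: 8.25
eef_pos: [0.5063, 0.2824, 0.1937]
tool_rot: [0.815, 0.579, 0.001, -0.0]
ft_force: [-2.4, 0.2, 5.5]
grip_width: 0.0133
grasp_force: 61.4
```

Request:
step_arm(targets="-0.5 0 0 0 0 0 0; -0.3 0 0 0 0 0 0; 0 0 0 0 0 0 0; 0.4 0 0 0 0 0 0; 0.8 0 0 0 0 0 0; 0.8 0 0 0 0 0 0; 0.8 0 0 0 0 0 0; 0.8 0 0 0 0 0 0")

```text
clock: 8.92
eef_pos: [0.506, 0.282, 0.1922]
tool_rot: [0.815, 0.579, -0.0, 0.0]
ft_force: [-0.4, -0.0, 0.9]
grip_width: 0.0767
grasp_force: 0.0
```

Request:
step_arm(targets="0.8 0 0 0.03 0 0 0; 0.8 0 0 0.07 0 0 0; 0.8 0 0 0.12 0 0 0; 0.8 0 0 0.17 0 0 0; 0.8 -0.05 -0.05 0.2 0 0 0; 0.8 -0.1 -0.1 0.22 0 0 0; 0.8 -0.15 -0.16 0.22 0 0 0; 0.8 -0.18 -0.22 0.22 0 0 0; 0.8 -0.2 -0.28 0.22 0 0 0; 0.8 -0.2 -0.3 0.22 0 0 0")

```text
clock: 9.75
eef_pos: [0.4037, 0.1292, 0.3031]
tool_rot: [0.816, 0.579, -0.0, 0.0]
ft_force: [-0.3, 0.7, 0.3]
grip_width: 0.077
grasp_force: 0.0
```

```bash
python3 - <<'E'
from h import *
S=bot.camera("scene")[:,:,::-1];T=bot.camera("top")[:,:,::-1]
cv2.imwrite("pics/s3.png",np.hstack([cv2.resize(S[220:450,320:540],(400,418)),cv2.resize(T[150:350,80:270],(400,418))]))
E
```

```text
(no output)
```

View pics/s3.png

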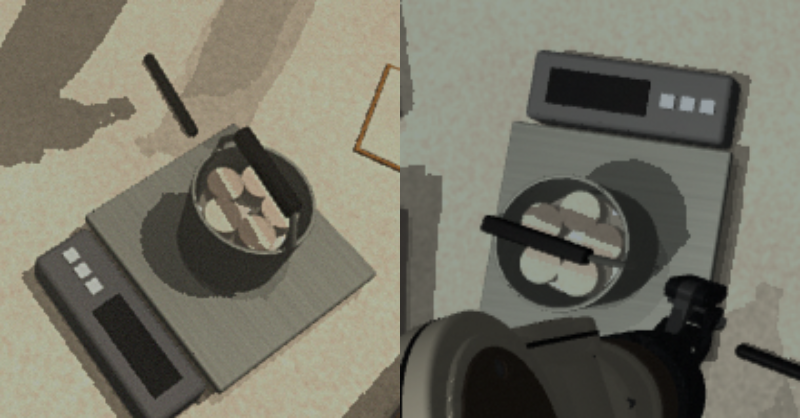

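The pail stands upright and free on the platform. Its rim is centred at about (563,243) in the right crop, or (157.4,266.3) in the full picture. I'll check the centring and hand in.

```bash
python3 - <<'E'
from h import *
p=plane("top",(157.4,266.3),.16);print(p)
if np.linalg.norm(p[:2]-[.5065,.282])<.015: print(bot.job_done())
E
```

```text
[0.50474421 0.27999689 0.16      ]
the job is handed in; nothing more can be done
None
```

The taller pail stands upright on the scale's platform, about 3 mm from its centre, with the gripper clear; I never touched the shorter pail, and the job was handed in at about 10 s of the 43 s allowed.

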